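Hang the lift-off guard door on the starter test stand

ROBOT

A 6-joint arm with a two-finger parallel gripper is mounted at the origin on the work surface. World frame = base frame: x ahead of the robot, y to its left, z up, the work surface at z = 0. Lengths are in m, angles in rad, forces in N, time in s.
With the tool pointing down it reaches from about 0.275 to 0.85 m from the base axis. Payload 5.2 kg.
Tool frame: the origin (TCP) lies midway between the tips of the shut fingers; the grasp point (between the pads) lies 19 mm behind it; z points along the fingers, y is the line along which they close (so a half turn about z gives the same grasp; the last joint's range is limited). The gripper opens to 85 mm and grips with 20 to 120 N. Pads are 22 mm wide; open, the fingers measure 114 mm over their backs; the gripper's body (76 mm by 85 mm) begins 54 mm behind the grasp point. The pads swing forward as they close: fully open they stand 13 mm farther back than shut.
Start: joints at [1.11, 0.259, 1.535, -0, 1.348, -0.203], TCP at [0.14, 0.532, 0.231] pointing down, gripper open.
Joint ranges: [-3.14, 3.14], [-0.91, 2.08], [0.19, 2.58], [-1.22, 4.36], [0.22, 2.71], [-3.12, 3.12]. Speed limits (rad/s): [2.57, 2.57, 3.14, 3.14, 3.14, 3.14].

INTERFACE

Orientations are given as a rotation vector (axis times angle).
In Python, from bench import env, eyes, ticket gives the robot as it stands.
- The arm moves only by the tool arm_command, never from a script. Its argument "increments" is one flat list of numbers, 7 for each row, row after row: the shift along the tool's x, y, z as a fraction of full scale, then the turn, a rotation vector about the tool's x, y, z as a fraction of full scale, then the opening, from 0 (shut) to 1 (fully open). A call has 1 to 12 rows; each row is the pose to reach, as a shift and turn from the pose commanded when the call began, along the tool's axes at that moment, turning the shorter way round; what a row does not reach only later rows make up. Full scale, the value 1, is 0.12 m for a shift and 180 degrees for a turn. A row lasts 1/8 s, in which the tool goes at most 62.5 mm and 10.7 degrees, less where a joint would pass 70% of its speed; a pose out of reach is approached as far as the arm can. A call with a number of a shift or a turn outside -1 to 1 is refused whole. A call with a gripper value outside its range is refused whole. The fingers move at their own pace and stop on an object; the grip force is fixed at half the most. Time passes only in rows, so rows that repeat a pose let the fingers close. It gives the time, the measured TCP pose, the force, the opening and the grip force at its end, in the units of the state.
- env.get_obs(): the state, without advancing time (a new reading comes with each control period).
- eyes.capture(name): name is "scene" or "top"; returns (picture, depth): 420x560x3 uint8, red, green, blue; 420x560 float32, m along the optical axis (not along the pixel's ray), 0 where there is no reading.
- eyes.camera_info(name): a dict with "K" (3x3 intrinsics, pixels), "view" (4x4, takes a point from world to camera coordinates). Camera axes: x right, y down, z forward; pixel columns grow to the right and rows downward; lengths in m; the calibration is good to about 2 mm. A picture is of the moment at which its call begins. camera_info takes no time and is no camera call.
- ticket.sign_off(): hands the job in; it is judged then, once.
The state is a dict: "time": time; "q": joint angles; "dq": joint speeds; "tau": joint torques, N m; "tcp_pos": TCP position; "eef_rot": TCP orientation; "wrist_force": force on the tool from outside, world axes, zero at the start; "moment": the same for the moment, N m; "gripper_width": finger opening in m; "grip_force": force on a finger pad.
Only numpy, scipy, OpenCV 4.12 (cv2) and the standard library are available. Lean on these libraries where they do the work, as an engineer would, in place of code of your own. Each camera call takes 0.05 s, during which the arm holds its last target. There are 200 camera calls.

TASK

Hang the windowed guard door on the starter test stand: bring it in from the front just above the two upright pintles and lower it gently until both hinge sockets are fully home on them, with the door closed (square across the front of the stand, its free end resting on the sill block), then let go. Leave the blank bolt-on cover standing where it is.

Things in the scene. Friction and masses are not known exactly. Their poses are not given: they have to be found in the camera images.
- door_mid (a point): Centre of the loose guard door, standing on its bottom edge at one of two places (blank cover at the other). 0.36-0.59 kg, balanced at mid-width. Grey steel frame with clear window: 36 mm deep (x), 150 wide (y), 150 tall (z, up). Grip the top bar (30 tall, 36 thick) from above. Two hinge sockets on its +y edge, on a vertical line 101 mm along +y; mouths 55 mm below and 55 above.
- socket_low (a point): Mouth centre of the door's lower socket, 20 mm above its bottom edge; axes as the door's. Sockets: steel tubes open below, 24 mm tall, bore 18 flaring to a 32 mm mouth (38 outside). The lower socket goes in between the stand's two brackets: bring the door in level from the front, 30 to 70 mm above its home height, then lower. Home: door bottom 30 mm above the bench.
- pintle_low (a point): Foot of the fixed test stand's lower pintle, on its bracket's top, 50 mm above the bench: the mouth rests here. Stand axes: x to its back, y left, z up; closed door parallel, to -y. Pintles 12 mm thick, 24 tall, tapered to 3; the other is 110 mm above. Brackets 8 thick, reach 10 mm to -y. Post (190 tall) from 35 mm at +y; sill block (30 tall) 156 mm at -y; motor from 105 mm at +x.
- cover_mid (a point): Centre of the blank bolt-on cover, not to be moved: loose, 0.5 kg, the same grey 36 x 150 x 150 mm frame standing upright, axes as the door's, but with a solid sheet in place of the window and two flat drilled ears in place of the sockets. Nothing near the work stands taller than 190 mm: lift the door clear of that while carrying it across.

How it is judged:
By the outcome, as a careful person would: the job done as asked, in the order asked, and still so for the second after the job is handed in, with the robot touching nothing.
It also fails if it takes over 45 s, if anything falls off the work surface, if the arm or the gripper's body presses on something with over 40 N, if the wrist force passes 120 N, or if a joint passes its speed limit or range.

## Working session

There is one attempt and no reset: what is moved stays moved. The work goes in short steps, Python scripts to look and compute and a tool call to move; the robot and the scene stay as the last step left them, time stands still between calls to the robot, and variables do not carry over. Pictures are saved under pics/ and viewed, at most 10 in all, crops included, and the job is handed in when it is done.

Besides the shell and the picture viewer there is one more tool, called after "Emit:" by a JSON object that holds its "op" and its "data", one argument or row to a line. arm_command: Moves the arm, as the interface text tells. Its arguments: {"type":"object","properties":{"increments":{"type":"array","items":{"type":"number"}}},"required":["increments"]}

```bash
ls; mkdir -p pics; python3 - <<'E'
from bench import env, eyes, ticket
import cv2,numpy as np
o=env.get_obs(); print({k:np.round(v,3) for k,v in o.items()})
for n in("scene","top"):
    p,d=eyes.capture(n); cv2.imwrite(f"pics/{n}0.png",p[...,::-1]); np.savez(f"{n}0.npz",p=p,d=d)
    c=eyes.camera_info(n); print(n,np.round(c["K"],1).tolist(),np.round(c["view"],4).tolist(), (d>0).mean())
E
```

```text
pics
{'time': np.float64(0.0), 'q': array([ 1.11 ,  0.259,  1.536,  0.   ,  1.348, -0.203]), 'dq': array([ 0.   , -0.   ,  0.001, -0.001, -0.001, -0.001]), 'tau': array([ 1.0000e-03, -4.4602e+01, -2.9058e+01, -0.0000e+00,  1.2000e-02,
        0.0000e+00]), 'tcp_pos': array([0.14 , 0.531, 0.23 ]), 'eef_rot': array([-4.040e-01, -3.115e+00,  3.000e-03]), 'wrist_force': array([0.649, 1.103, 1.05 ]), 'moment': array([-0.004, -0.03 ,  0.002]), 'grip_force': np.float64(0.0), 'gripper_width': np.float64(0.085)}
scene [[473.7, 0.0, 283.8], [0.0, 473.7, 209.6], [0.0, 0.0, 1.0]] [[-0.2971, 0.9548, -0.0038, 0.0622], [0.6489, 0.199, -0.7344, -0.2961], [-0.7005, -0.2206, -0.6787, 1.3367], [0.0, 0.0, 0.0, 1.0]] 0.9960501700680272
top [[448.3, 0.0, 284.3], [0.0, 448.3, 208.7], [0.0, 0.0, 1.0]] [[-0.0208, -0.9998, -0.0042, 0.1191], [-0.9943, 0.0211, -0.1044, 0.5383], [0.1045, 0.002, -0.9945, 0.9081], [0.0, 0.0, 0.0, 1.0]] 0.9960969387755102
```

View pics/scene0.png

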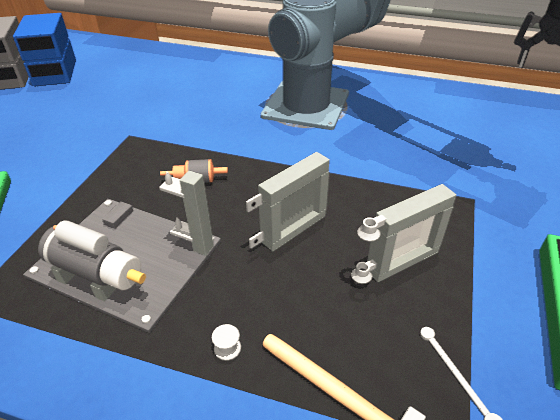

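View pics/top0.png

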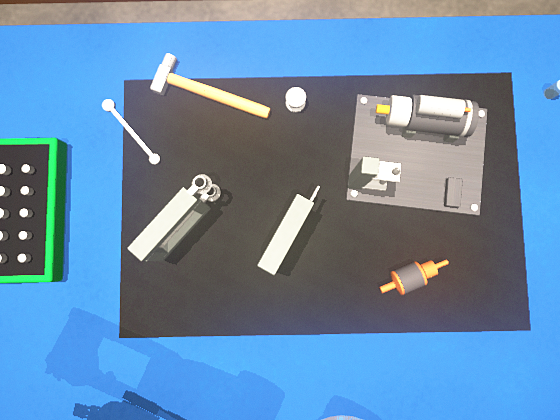

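The top view shows the door (sockets) at about (165,220), the blank cover at (287,235), the stand with its post at (372,172), the pintle at (396,171) and the sill at (454,192). A loose orange part lies in front of the stand at (412,278). Next I'll measure with the depth images.

```bash
cat > h.py <<'E'
from bench import env, eyes, ticket
import cv2,numpy as np
def cloud(n,p=None,d=None):
    if d is None: p,d=eyes.capture(n)
    c=eyes.camera_info(n);K=np.array(c["K"]);V=np.array(c["view"])
    v,u=np.mgrid[:d.shape[0],:d.shape[1]]
    C=np.stack([(u-K[0,2])*d/K[0,0],(v-K[1,2])*d/K[1,1],d],-1)
    W=(C-V[:3,3])@V[:3,:3]
    W[d<=0]=np.nan
    return p,W
def rect(P):
    (c,s,a)=cv2.minAreaRect((P[:,:2]*1000).astype(np.float32)); return np.round(c,1),np.round(s,1),round(a,2)
E
python3 - <<'E'
from h import *
R={}
for n in("scene","top"):
    z=np.load(n+"0.npz");p,W=cloud(n,z["p"],z["d"])
    g=np.nan_to_num(W[...,2],nan=-1)
    m=(g>.14)&(g<.2)&(W[...,0]>.1)&(W[...,0]<.9)&(W[...,1]<.5)&(W[...,1]>-.5)
    k,l,s,_=cv2.connectedComponentsWithStats(m.astype(np.uint8),connectivity=4)
    print(n)
    for i in range(1,k):
        if s[i,4]>15: 
            P=W[l==i];T=P[P[:,2]>np.median(P[:,2])-.006]
            print(s[i].tolist(),np.round([*np.percentile(P[:,2],[5,50,98])],4),rect(T),len(T))
# stand detail
z=np.load("top0.npz");p,W=cloud("top",z["p"],z["d"])
g=W[...,2]
for nm,(v0,v1,u0,u1),(a,b) in (("sill",(170,215,440,470),(.022,.04)),("plate",(90,220,340,490),(.004,.015)),("motor",(85,145,370,485),(.02,.2)),("orange",(250,300,375,455),(.015,.2)),("pint",(155,190,384,408),(.15,.2))):
    S=W[v0:v1,u0:u1].reshape(-1,3); S=S[(S[:,2]>a)&(S[:,2]<b)]
    print(nm,len(S),rect(S) if len(S) else 0,np.round(np.percentile(S[:,2],[5,50,99]),3))
print(np.round(g[160:190:3,355:412:3]*1000).astype(int))
I=np.hstack([cv2.resize(p[150:200,340:420],None,fx=5,fy=5,interpolation=2),cv2.resize(p[165:215,165:245],None,fx=5,fy=5,interpolation=2)])
s=np.load("scene0.npz")["p"]
I=np.vstack([I,np.hstack([cv2.resize(s[165:265,140:240],(400,300)),cv2.resize(s[185:295,330:460],(400,300))])])
cv2.imwrite("pics/c1.png",I[...,::-1])
E
```

```text
scene
[258, 152, 71, 46, 1225] [0.1419 0.1491 0.1513] (array([484.1, 105.6]), array([ 38.8, 150.6]), 60.1) 1128
[159, 170, 47, 36, 1032] [0.1452 0.165  0.1905] (array([595.9, -64.2]), array([74.8, 34. ]), 81.07) 731
[362, 184, 94, 50, 1727] [0.1422 0.1493 0.1534] (array([520.3, 317.8]), array([ 38. , 189.1]), 47.48) 1593
top
[357, 156, 44, 26, 859] [0.1549 0.1624 0.1919] (array([594.1, -65.9]), array([75. , 34.3]), 82.35) 803
[128, 176, 79, 85, 1863] [0.1464 0.1498 0.1538] (array([520.3, 316.8]), array([ 36.8, 187.6]), 47.51) 1813
[258, 194, 56, 81, 1636] [0.1475 0.1499 0.1526] (array([483.2, 105.9]), array([ 36. , 149.9]), 59.75) 1636
sill 436 (array([ 569.1, -247.5]), array([31. , 60.5]), 80.98) [0.026 0.03  0.034]
plate 9120 (array([ 657.5, -179.4]), array([329.2, 285.2]), 88.71) [0.009 0.012 0.015]
motor 3406 (array([ 723.4, -179.9]), array([195.2,  71. ]), 81.77) [0.058 0.1   0.141]
orange 1189 (array([ 398.4, -156.2]), array([ 52.3, 150.9]), 21.29) [0.028 0.043 0.055]
pint 317 (array([591.1, -88. ]), array([30.3, 34.4]), 83.43) [0.157 0.161 0.183]
[[ 12  11 175 190 192 189 190 192 191  10  14  11  11  13  11  12  12  13
   11]
 [ 11 141 180 191 190 192 192 188 159 161 162 160 161 160 161 162  11  12
   12]
 [ 16 146 185 191 188 189 189 188 159 161 161 161 160 160 159 157  12  13
   11]
 [109 149 189 190 189 193 190 190 161 158 159 161 160 174 183 160  13  13
   16]
 [113 156 189 191 191 192 189 191 159 161 156 161 161 172 178 162  13  13
   13]
 [117 155 165 167 169 174 179 182 161 161 160 161 160 160 159  11  13  12
   12]
 [121 135 140 139 142 147 160 162 160 162 157 158 156 161 158  12  13  12
   11]
 [103 105 107 111 114  51  53  50  48  66  70  12   9 155 156  14  11  11
   12]
 [ 66  70  75  80  47  48  51  52  50  48  51  13  10  10  12  14  13  13
   15]
 [ 31  36  42  50  51  49  48  54  47  52  51  13  13  15  13  12  12  12
   12]]
```

View pics/c1.png

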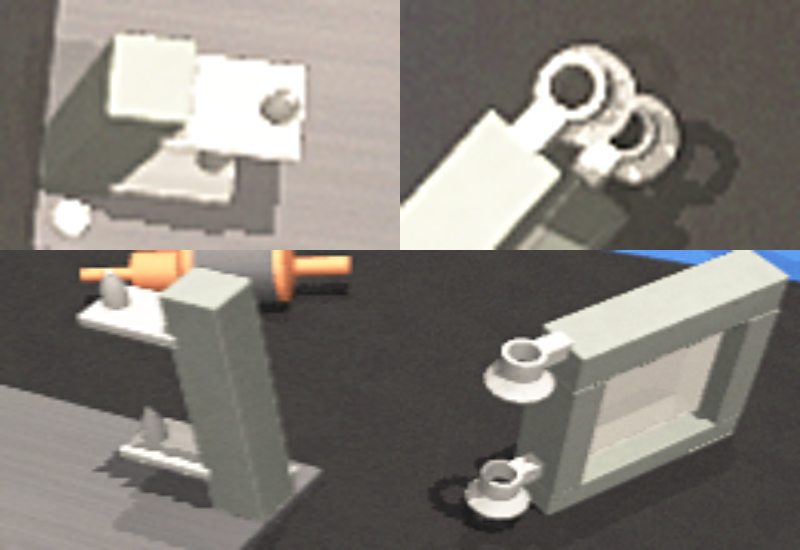

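The crops show the upper pintle tip near top-view pixel (396,171), close to the bracket's free end. The door's sockets are on its image-up-right end and stand clear. Next I'll refine these numbers.

```bash
python3 - <<'E'
from h import *
z=np.load("top0.npz");p,W=cloud("top",z["p"],z["d"])
S=W[150:195,350:412].reshape(-1,3)
B=S[(S[:,2]>.155)&(S[:,2]<.166)&(S[:,1]<-.073)];print("bracket",rect(B))
P=S[(S[:,2]>.185)];print("post",rect(P))
P=S[(S[:,2]>.168)&(S[:,2]<.19)&(S[:,1]<-.085)];print("pintle",len(P),np.round(P.mean(0),4),np.round(P.max(0)-P.min(0),4),np.round(P[P[:,2].argmax()],4))
for n in("scene","top"):
    z=np.load(n+"0.npz");p,W=cloud(n,z["p"],z["d"])
    P=W.reshape(-1,3);P=P[(P[:,2]>.144)&(P[:,2]<.156)]
    y=np.array([np.cos(np.radians(-42.5)),np.sin(np.radians(-42.5))]);x=np.array([y[1],-y[0]])
    q=(P[:,:2]-[.5064,.3295]);k=(np.abs(q@y)<.068)&(np.abs(q@x)<.035)
    r=rect(P[k]);print(n,"bar",r)
    a=np.radians(r[2]-90);y=np.array([np.cos(a),np.sin(a)]);x=np.array([y[1],-y[0]])
    q=P[:,:2]-np.array(r[0])/1e3;Q=np.abs(q@x)<.015
    e=(q@y)[Q];e=e[np.abs(e)<.16];f=q[(np.abs(q@x)>.011)&(np.abs(q@x)<.016)]@y;f=f[np.abs(f)<.1];print("ends mid-strip",e.min(),e.max(),"edge strip",np.sort(f)[[0,2,-3,-1]])
    s=q[(q@y>.085)&(q@y<.13)&(np.abs(q@x)<.03)];print("sock",len(s),(s@y).min(),(s@y).max(),np.median(s@x), (s@x).min(),(s@x).max())
    # scene pintle
z=np.load("scene0.npz");p,W=cloud("scene",z["p"],z["d"]);S=W[165:265,150:215].reshape(-1,3)
P=S[(S[:,2]>.168)&(S[:,2]<.19)&(S[:,1]<-.085)];print("scene pintle",len(P),np.round(P.mean(0),4),np.round(P.max(0)-P.min(0),4))
P=S[(S[:,2]>.155)&(S[:,2]<.166)&(S[:,1]<-.073)];print("scene bracket",rect(P))
P=S[(S[:,2]>.185)];P=P[P[:,1]>-.085];print("scene post",rect(P))
E
```

```text
bracket (array([591.2, -87.2]), array([32. , 34.4]), 83.37)
post (array([594.7, -61.9]), array([66.7, 30.4]), 82.3)
pintle 41 [ 0.5897 -0.0918  0.1766] [0.0111 0.0102 0.0168] [ 0.5899 -0.0949  0.1854]
scene bar (array([506.9, 330.1]), array([ 38., 136.]), 47.48)
ends mid-strip -0.07632194669423555 0.11279473920853289 edge strip [-0.07457464 -0.07375152  0.09898637  0.09938988]
sock 171 0.08522153539678935 0.11279473920853289 -0.0011540781747621004 -0.011988920303687442 0.01303233802272809
top bar (array([506.4, 329.5]), array([ 36.8, 135.7]), 47.51)
ends mid-strip -0.07490026034484999 0.11266909390776264 edge strip [-0.07399347 -0.07350238  0.09783267  0.09927084]
sock 95 0.0853379103646564 0.11266909390776264 0.0016332773767369895 -0.011554237021353544 0.012223216364455067
scene pintle 45 [ 0.5936 -0.0909  0.1752] [0.0097 0.0103 0.015 ]
scene bracket (array([592.4, -86.8]), array([30.8, 35. ]), 82.7)
scene post (array([598.1, -43.1]), array([31.6, 31.8]), 82.38)
```

Emit:
{"op": "arm_command", "data": {
  "increments": [-1,-0.25,0,0,0,0.6,1,-1,-0.25,0,0,0,0.6,1,-1,-0.25,0,0,0,0.6,1,-1,-0.25,0,0,0,0.6,1,-1,-0.25,0,0,0,0.6,1,-1,-0.25,0,0,0,0.6,1,-1,-0.25,0,0,0,0.6,1,-1,-0.25,0,0,0,0.6,1,-1,-0.25,0,0,0,0.6,1,-1,-0.25,0,0,0,0.6,1,-1,-0.25,0,0,0,0.6,1]
}}

```text
time: 1.48
tcp_pos: [0.2484, 0.472, 0.2309]
eef_rot: [2.757, 1.506, -0.001]
wrist_force: [-0.0, 0.4, -0.5]
gripper_width: 0.0856
grip_force: 0.0
```

```bash
cat >> h.py <<'E'
from scipy.spatial.transform import Rotation as Ro
def rem(x,y,z,yaw):
    "remaining shift/turn to a tool-down pose with tool-y at yaw deg, in command units"
    o=env.get_obs();R=Ro.from_rotvec(o["eef_rot"]);M=R.as_matrix()
    t=np.radians(yaw);Y=np.array([np.cos(t),np.sin(t),0]);Z=np.array([0,0,-1.]);X=np.cross(Y,Z)
    G=Ro.from_matrix(np.stack([X,Y,Z],1))
    print("t",round(float(o["time"]),2),"tcp",np.round(o["tcp_pos"],4),"yaw",round(np.degrees(np.arctan2(M[1,1],M[0,1])),2),"q",np.round(o["q"],2),"F",np.round(o["wrist_force"],1),"w",np.round(o["gripper_width"],4),"gf",np.round(o["grip_force"],1))
    print("shift",np.round(M.T@(np.array([x,y,z])-o["tcp_pos"])/.12,3),"turn",np.round((R.inv()*G).as_rotvec()/np.pi,4))
E
python3 -c "
from h import *
rem(.5065,.3297,.23,-132.5)"
```

```text
t 1.48 tcp [0.2484 0.472  0.2309] yaw -32.7 q [ 0.88  0.23  1.57 -0.    1.34  1.45] F [-0.   0.4 -0.5] w 0.0856 gf 0.0
shift [0.164 2.451 0.007] turn [2.000e-04 2.000e-04 5.544e-01]
```

Emit:
{"op": "arm_command", "data": {
  "increments": [0.07,1,0,0,0,0.554,1,0.07,1,0,0,0,0.554,1,0.07,1,0,0,0,0.554,1,0.07,1,0,0,0,0.554,1,0.07,1,0,0,0,0.554,1,0.07,1,0,0,0,0.554,1,0.07,1,0,0,0,0.554,1,0.07,1,0,0,0,0.554,1,0.07,1,0,0,0,0.554,1,0.07,1,0,0,0,0.554,1,0.07,1,0,0,0,0.554,1]
}}

```text
time: 2.85
tcp_pos: [0.3539, 0.4142, 0.2311]
eef_rot: [2.93, -1.133, -0.0]
wrist_force: [-0.1, -0.8, -1.2]
gripper_width: 0.0855
grip_force: 0.0
```

```bash
python3 -c "
from h import *
rem(.5065,.3297,.23,-132.5)"
```

```text
t 2.85 tcp [0.3539 0.4142 0.2311] yaw -132.28 q [ 0.66  0.25  1.55 -0.    1.35  2.97] F [-0.1 -0.8 -1.2] w 0.0855 gf 0.0
shift [ 1.415 -0.334  0.009] turn [0.0002 0.     0.0012]
```

Emit:
{"op": "arm_command", "data": {
  "increments": [1,-0.24,0,0,0,0.001,1,1,-0.24,0,0,0,0.001,1,1,-0.24,0,0,0,0.001,1]
}}

```text
time: 3.22
tcp_pos: [0.4655, 0.3521, 0.2307]
eef_rot: [2.925, -1.145, 0.002]
wrist_force: [-0.8, 0.2, 0.2]
gripper_width: 0.0854
grip_force: 0.0
```

```bash
python3 -c "
from h import *
rem(.5065,.3297,.23,-132.5)"
```

```text
t 3.23 tcp [0.4655 0.3521 0.2307] yaw -132.75 q [ 0.46  0.32  1.45 -0.    1.37  2.77] F [-0.8  0.2  0.2] w 0.0854 gf 0.0
shift [ 0.378 -0.095  0.006] turn [ 0.     -0.0004 -0.0014]
```

Emit:
{"op": "arm_command", "data": {
  "increments": [0.378,-0.095,0,0,0,-0.001,1,0.378,-0.095,0,0,0,-0.001,1,0.378,-0.095,0.3,0,0,-0.001,1,0.378,-0.095,0.6,0,0,-0.001,1,0.378,-0.095,0.8,0,0,-0.001,1,0.378,-0.095,0.97,0,0,-0.001,1,0.378,-0.095,0.97,0,0,-0.001,1,0.378,-0.095,0.97,0,0,-0.001,1]
}}

```text
time: 4.22
tcp_pos: [0.5028, 0.3329, 0.1158]
eef_rot: [-2.928, 1.136, -0.001]
wrist_force: [0.7, -0.6, 0.8]
gripper_width: 0.0853
grip_force: 0.0
```

```bash
python3 - <<'E'
from h import *
rem(.5065,.3297,.114,-132.5)
p,_=eyes.capture("scene");cv2.imwrite("pics/g.png",cv2.resize(p[100:300,300:560],None,fx=3,fy=3)[...,::-1])
E
```

```text
t 4.22 tcp [0.5028 0.3329 0.1158] yaw -132.4 q [0.4  0.45 1.56 0.   1.14 2.71] F [ 0.7 -0.6  0.8] w 0.0853 gf 0.0
shift [ 0.041 -0.001  0.015] turn [-0.0003 -0.0001  0.0005]
```

View pics/g.png

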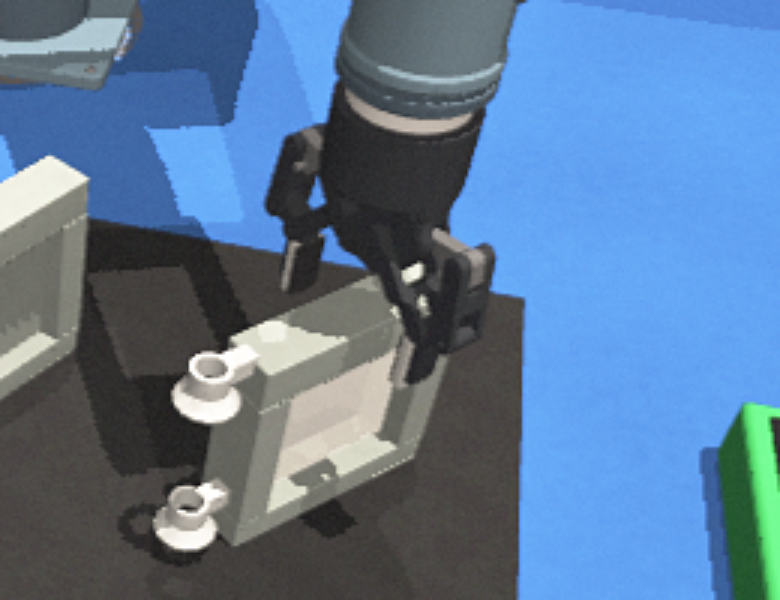

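The fingers straddle the top bar, with the near fingertip at crop (410,385). They sit slightly toward the free end, about 5 mm short, so I'll correct that and close.

Emit:
{"op": "arm_command", "data": {
  "increments": [0.045,0,0.015,0,0,0,1,0.045,0,0.015,0,0,0,1,0.045,0,0.015,0,0,0,0,0.045,0,0.015,0,0,0,0,0.045,0,0.015,0,0,0,0,0.045,0,0.015,0,0,0,0,0.045,0,0.015,0,0,0,0,0.045,0,0.015,0,0,0,0]
}}

```text
time: 5.28
tcp_pos: [0.5073, 0.3287, 0.1133]
eef_rot: [-2.928, 1.138, -0.001]
wrist_force: [0.6, 1.3, 1.6]
gripper_width: 0.0353
grip_force: 61.1
```

```bash
python3 - <<'E'
from h import *
rem(.5065,.3297,.26,-132.5)
E
```

```text
t 5.28 tcp [0.5073 0.3287 0.1133] yaw -132.49 q [0.39 0.45 1.56 0.   1.13 2.7 ] F [0.6 1.3 1.6] w 0.0353 gf 61.1
shift [-0.01  -0.002 -1.222] turn [-0.0002 -0.0001  0.    ]
```

Emit:
{"op": "arm_command", "data": {
  "increments": [0,0,-0.1,0,0,0,0,0,0,-0.3,0,0,0,0,0,0,-0.6,0,0,0,0,0,0,-0.85,0,0,0,0,0,0,-1,0,0,0,0]
}}

```text
time: 5.9
tcp_pos: [0.5069, 0.3284, 0.2349]
eef_rot: [-2.928, 1.138, -0.001]
wrist_force: [0.3, 0.2, -3.9]
gripper_width: 0.0352
grip_force: 60.8
```

Emit:
{"op": "arm_command", "data": {
  "increments": [0,0,-0.25,0,0,0,0,0,0,-0.5,0,0,0,0,0,0,-0.72,0,0,0,0,0,0,-0.72,0,0,0,0]
}}

```text
time: 6.4
tcp_pos: [0.5075, 0.3287, 0.3217]
eef_rot: [-2.926, 1.137, -0.004]
wrist_force: [0.1, 0.6, -3.9]
gripper_width: 0.0354
grip_force: 60.9
```

```bash
python3 - <<'E'
from h import *
rem(.46,-.177,.318,-7.8)
E
```

```text
t 6.4 tcp [0.5075 0.3287 0.3217] yaw -132.49 q [ 0.39  0.32  1.24 -0.    1.58  2.7 ] F [ 0.1  0.6 -3.9] w 0.0354 gf 60.9
shift [2.554 3.375 0.024] turn [-0.     -0.0014 -0.6927]
```

Emit:
{"op": "arm_command", "data": {
  "increments": [0.1,0.13,0,0,0,-0.03,0,0.28,0.37,0,0,0,-0.08,0,0.46,0.62,0,0,0,-0.13,0,0.64,0.85,0,0,0,-0.18,0,0.75,1,0,0,0,-0.23,0,0.75,1,0,0,0,-0.25,0]
}}

```text
time: 7.15
tcp_pos: [0.4912, 0.1773, 0.3177]
eef_rot: [3.14, 0.07, -0.006]
wrist_force: [-0.1, 0.1, -3.7]
gripper_width: 0.0354
grip_force: 61.5
```

```bash
python3 - <<'E'
from h import *
rem(.46,-.177,.318,-7.8)
E
```

```text
t 7.15 tcp [0.4912 0.1773 0.3177] yaw -87.45 q [ 0.13  0.17  1.44 -0.    1.54  1.66] F [-0.1  0.1 -3.7] w 0.0354 gf 61.5
shift [-3.910e-01  2.938e+00  2.000e-03] turn [-0.0005  0.0012 -0.4425]
```

Emit:
{"op": "arm_command", "data": {
  "increments": [-0.03,0.2,0,0,0,-0.04,0,-0.06,0.45,0,0,0,-0.09,0,-0.1,0.7,0,0,0,-0.14,0,-0.13,0.9,0,0,0,-0.19,0,-0.13,1,0,0,0,-0.22,0,-0.13,1,0,0,0,-0.22,0]
}}

```text
time: 7.9
tcp_pos: [0.4811, 0.058, 0.318]
eef_rot: [-2.932, -1.124, 0.004]
wrist_force: [-0.1, 0.2, -4.7]
gripper_width: 0.0356
grip_force: 61.8
```

```bash
python3 - <<'E'
from h import *
rem(.46,-.177,.318,-7.8)
E
```

```text
t 7.9 tcp [0.4811 0.058  0.318 ] yaw -48.04 q [-0.11  0.09  1.53 -0.    1.52  0.73] F [-0.1  0.2 -4.7] w 0.0356 gf 61.8
shift [-1.44   1.339 -0.   ] turn [-0.0009  0.0004 -0.2236]
```

Emit:
{"op": "arm_command", "data": {
  "increments": [-0.2,0.19,0,0,0,-0.04,0,-0.4,0.38,0,0,0,-0.09,0,-0.6,0.57,0,0,0,-0.14,0,-0.8,0.75,0,0,0,-0.19,0,-0.95,0.9,0,0,0,-0.223,0,-0.95,0.9,0,0,0,-0.223,0]
}}

```text
time: 8.65
tcp_pos: [0.4695, -0.0986, 0.3185]
eef_rot: [-2.369, -2.061, 0.001]
wrist_force: [-0.3, 0.3, -3.6]
gripper_width: 0.0352
grip_force: 61.8
```

```bash
python3 - <<'E'
from h import *
rem(.46,-.177,.318,-7.8)
E
```

```text
t 8.65 tcp [ 0.4695 -0.0986  0.3185] yaw -7.97 q [-0.44  0.08  1.54 -0.    1.52 -0.3 ] F [-0.3  0.3 -3.6] w 0.0352 gf 61.8
shift [-0.658  0.012  0.004] turn [-0.0006 -0.0001 -0.001 ]
```

Emit:
{"op": "arm_command", "data": {
  "increments": [-0.2,0.01,0,0,0,-0.001,0,-0.45,0.01,0,0,0,-0.001,0,-0.66,0.01,0.05,0,0,-0.001,0,-0.66,0.01,0.25,0,0,-0.001,0,-0.66,0.01,0.5,0,0,-0.001,0,-0.66,0.01,0.75,0,0,-0.001,0,-0.66,0.01,0.95,0,0,-0.001,0,-0.66,0.01,1,0,0,-0.001,0,-0.66,0.01,1,0,0,-0.001,0]
}}

```text
time: 9.78
tcp_pos: [0.4606, -0.1758, 0.1996]
eef_rot: [-2.363, -2.069, -0.0]
wrist_force: [0.3, 0.2, -4.1]
gripper_width: 0.0353
grip_force: 61.9
```

```bash
python3 - <<'E'
from h import *
rem(.5773,-.1931,.19,-7.8)
for n in("scene","top"):
    p,d=eyes.capture(n);np.savez(n+"1.npz",p=p,d=d)
    if n=="scene": cv2.imwrite("pics/s1.png",cv2.resize(p[90:310,40:320],None,fx=2.5,fy=2.5)[...,::-1])
    else: cv2.imwrite("pics/t1.png",cv2.resize(p[100:300,320:520],None,fx=3,fy=3)[...,::-1])
E
```

```text
t 9.78 tcp [ 0.4606 -0.1758  0.1996] yaw -7.59 q [-0.59  0.18  1.72  0.    1.24 -0.46] F [ 0.3  0.2 -4.1] w 0.0353 gf 61.9
shift [-0.015  0.983  0.079] turn [-0.0001 -0.0002  0.0012]
```

View pics/s1.png

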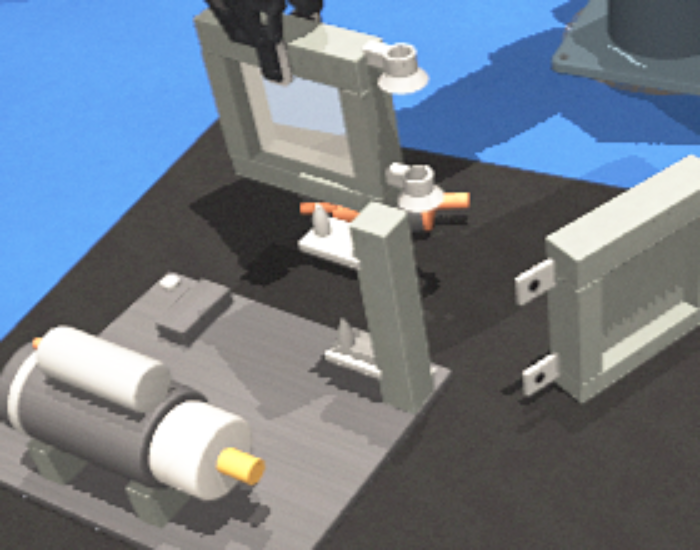

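View pics/t1.png

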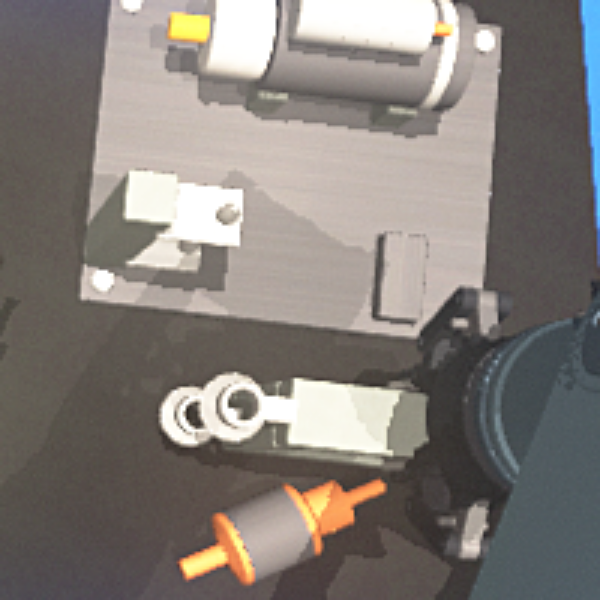

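The door hangs level in front of the stand. The upper socket is at top-view pixel (399,235), the pintle at (396,171), and the orange part is clear below it. Next I'll measure the socket against the pintle in the same view.

```bash
python3 - <<'E'
from h import *
tcp=np.array([.4606,-.1758])
a=np.radians(-7.6+90);y=np.array([np.cos(a),np.sin(a)]);x=np.array([y[1],-y[0]])
for n in("top","scene"):
    z=np.load(n+"1.npz");p,W=cloud(n,z["p"],z["d"]);P=W.reshape(-1,3);q=P[:,:2]-tcp
    k=(np.abs(q@x)<.03)&(q@y>.03)&(q@y<.07)&(P[:,2]>.225)&(P[:,2]<.25)
    print(n,"bar",k.sum(),np.median(P[k,2]),rect(P[k]))
    k=(np.abs(q@x)<.03)&(q@y>.084)&(q@y<.14)&(P[:,2]>.228)&(P[:,2]<.25)
    c=rect(P[k]);print("sock top",k.sum(),c,"pred",(tcp+.101*y)*1000, "bounds y",(q@y)[k].min(),(q@y)[k].max(),"x",(q@x)[k].min(),(q@x)[k].max())
    k=(np.abs(q@x)<.012)&(np.abs(q@y)<.14)&(P[:,2]>.228)&(P[:,2]<.245);h=(q@y)[k];print(np.sort(h)[[0,-1]])
# bottom edge level from scene: lowest points of door face
E
```

```text
top bar 559 0.2368198037307276 (array([ 466.7, -126.2]), array([39.8, 36.2]), 82.08)
sock top 135 (array([473.6, -79.3]), array([25.2, 22.5]), 86.58) pred [473.95789542 -75.68723043] bounds y 0.08450239224931429 0.10994239513063873 x -0.011464701572007695 0.011303033731401292
[-0.00184294  0.1099424 ]
scene bar 289 0.2352750179064039 (array([ 467.8, -126.2]), array([39.8, 38. ]), 81.95)
sock top 153 (array([474.4, -77.6]), array([25. , 24.5]), 51.18) pred [473.95789542 -75.68723043] bounds y 0.08450858729554327 0.11131150204408888 x -0.012290732975081155 0.013777607456964413
[-0.0749271  0.1113115]
```

Emit:
{"op": "arm_command", "data": {
  "increments": [0,0.05,0.08,0,0,0.001,0,0,0.25,0.08,0,0,0.001,0,0,0.45,0.08,0,0,0.001,0,0,0.65,0.08,0,0,0.001,0,0,0.82,0.08,0,0,0.001,0,0,0.93,0.08,0,0,0.001,0,0,0.983,0.08,0,0,0.001,0,0,0.983,0.08,0,0,0.001,0,0,0.983,0.08,0,0,0.001,0]
}}

```text
time: 11.0
tcp_pos: [0.5767, -0.1919, 0.1899]
eef_rot: [-2.366, -2.066, 0.0]
wrist_force: [-0.9, -0.3, -4.4]
gripper_width: 0.0353
grip_force: 61.9
```

```bash
python3 - <<'E'
from h import *
rem(.5775,-.1914,.143,-7.8)
C=[]
for n in("scene","top"):
    p,d=eyes.capture(n);np.savez(n+"2.npz",p=p,d=d)
    C.append(cv2.resize(p[130:270,100:240] if n=="scene" else p[120:220,340:440],(400,400),interpolation=2))
cv2.imwrite("pics/c2.png",np.hstack(C)[...,::-1])
E
```

```text
t 11.0 tcp [ 0.5767 -0.1919  0.1899] yaw -7.76 q [-0.5   0.39  1.45 -0.    1.3  -0.37] F [-0.9 -0.3 -4.4] w 0.0353 gf 61.9
shift [0.005 0.006 0.391] turn [-0.0002 -0.      0.0002]
```

View pics/c2.png

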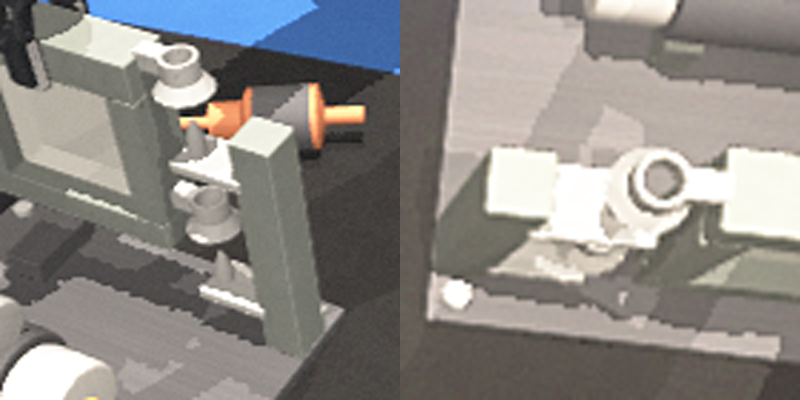

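Both sockets sit just above their pintles, with the lower socket between the brackets at crop (212,215) and its pintle at (221,265). I'll lower in stages and watch the force.

Emit:
{"op": "arm_command", "data": {
  "increments": [0.005,0.006,0.06,0,0,0,0,0.005,0.006,0.13,0,0,0,0,0.005,0.006,0.19,0,0,0,0,0.005,0.006,0.24,0,0,0,0,0.005,0.006,0.28,0,0,0,0,0.005,0.006,0.28,0,0,0,0]
}}

```text
time: 11.85
tcp_pos: [0.5779, -0.1914, 0.1558]
eef_rot: [-2.366, -2.066, 0.001]
wrist_force: [-0.1, -0.0, -5.4]
gripper_width: 0.0354
grip_force: 62.0
```

```bash
python3 - <<'E'
from h import *
rem(.5775,-.1914,.143,-7.8)
p,d=eyes.capture("scene")
cv2.imwrite("pics/c3.png",cv2.resize(p[120:270,60:240],(720,600),interpolation=2)[...,::-1])
E
```

```text
t 11.85 tcp [ 0.5779 -0.1914  0.1558] yaw -7.75 q [-0.5   0.42  1.49 -0.    1.23 -0.37] F [-0.1 -0.  -5.4] w 0.0354 gf 62.0
shift [-0.    -0.003  0.107] turn [-0.0003 -0.0001  0.0003]
```

View pics/c3.png

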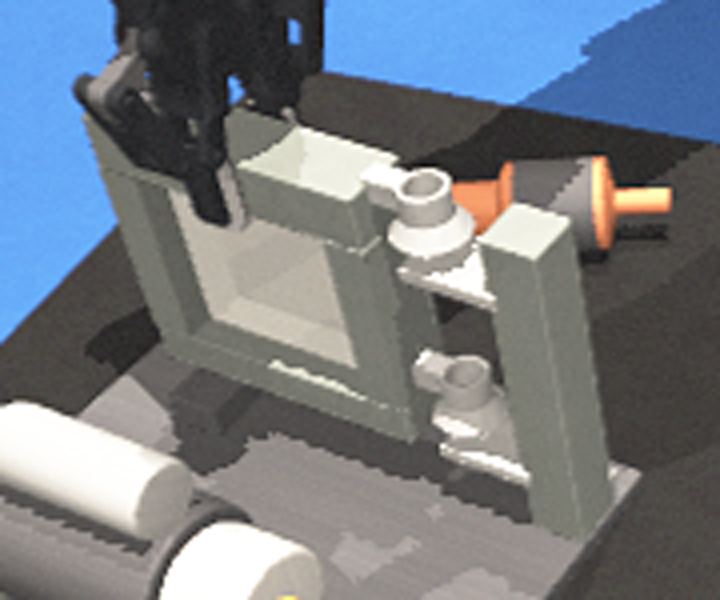

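Both pintles are inside their mouths, with sockets at crop (430,210) and (468,385), and the force has not changed. I'll lower the last 13 mm in small steps.

Emit:
{"op": "arm_command", "data": {
  "increments": [0,0,0.025,0,0,0,0,0,0,0.05,0,0,0,0,0,0,0.07,0,0,0,0,0,0,0.085,0,0,0,0,0,0,0.095,0,0,0,0,0,0,0.095,0,0,0,0]
}}

```text
time: 12.65
tcp_pos: [0.5781, -0.1916, 0.145]
eef_rot: [2.366, 2.066, 0.0]
wrist_force: [-0.3, -0.2, -4.4]
gripper_width: 0.0358
grip_force: 62.2
```

Emit:
{"op": "arm_command", "data": {
  "increments": [0,0,0.01,0,0,0,0,0,0,0.01,0,0,0,0,0,0,0.018,0,0,0,0,0,0,0.018,0,0,0,0]
}}

```text
time: 13.15
tcp_pos: [0.5784, -0.1918, 0.1439]
eef_rot: [2.365, 2.065, 0.001]
wrist_force: [-2.4, 0.4, 4.8]
gripper_width: 0.0353
grip_force: 63.2
```

```bash
python3 - <<'E'
from h import *
rem(.578,-.1916,.143,-7.8)
p,W=cloud("scene")
cv2.imwrite("pics/c4.png",cv2.resize(p[120:270,60:240],(720,600),interpolation=2)[...,::-1])
_,T=cloud("top")
a=np.radians(82.2);y=np.array([np.cos(a),np.sin(a)]);x=np.array([y[1],-y[0]])
for n,P in(("scene",W),("top",T)):
    P=P.reshape(-1,3);q=P[:,:2]-[.578,-.1916]
    for lo,hi in((.03,.05),(.05,.073),(-.073,-.05)):
        k=(np.abs(q@x)<.014)&(q@y>lo)&(q@y<hi)&(P[:,2]>.165)&(P[:,2]<.2);print(n,lo,k.sum(),np.median(P[k,2]) if k.sum() else 0)
    k=(np.abs(q@x)<.03)&(q@y>.03)&(q@y<.072)&(P[:,2]>.172)&(P[:,2]<.19);print(rect(P[k]))
E
```

```text
t 13.15 tcp [ 0.5784 -0.1918  0.1439] yaw -7.75 q [-0.5   0.43  1.51 -0.    1.2  -0.37] F [-2.4  0.4  4.8] w 0.0353 gf 63.2
shift [ 0.001 -0.004  0.007] turn [0.0004 0.0002 0.0003]
scene 0.03 107 0.1803352442124993
scene 0.05 142 0.18048958613085872
scene -0.073 0 0
(array([ 585.8, -140.9]), array([41.4, 37.6]), 82.25)
top 0.03 176 0.18110875206739355
top 0.05 210 0.18082730367941038
top -0.073 0 0
(array([ 584.2, -140.9]), array([41.6, 37.2]), 81.91)
```

View pics/c4.png

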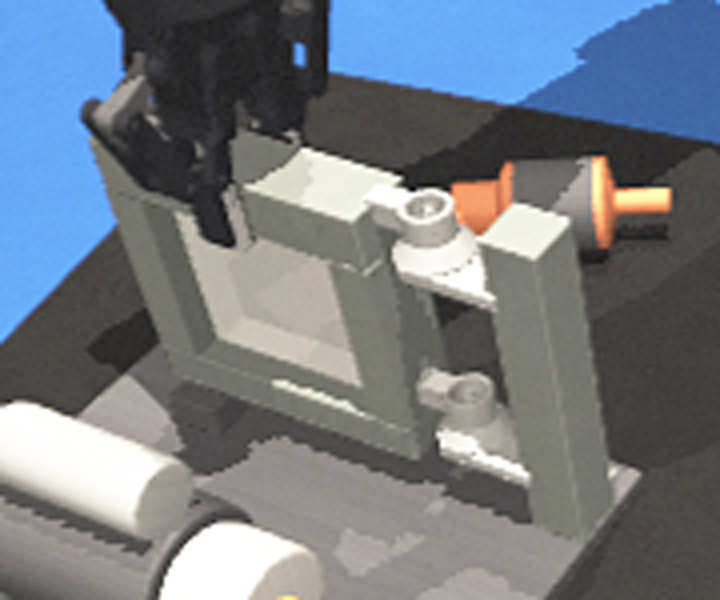

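The door is down: its top is at 180.5 mm (home is 180), the mouths rest on the brackets, it is square at about -8°, and its free end is on the sill. I'll release and rise.

Emit:
{"op": "arm_command", "data": {
  "increments": [0,0,0,0,0,0,0.55,0,0,0,0,0,0,0.7,0,0,0,0,0,0,0.9,0,0,0,0,0,0,1,0,0,0,0,0,0,1,0,0,0,0,0,0,1]
}}

```text
time: 14.0
tcp_pos: [0.5781, -0.1916, 0.1427]
eef_rot: [-2.366, -2.066, 0.0]
wrist_force: [-0.1, -0.8, -0.2]
gripper_width: 0.0854
grip_force: 0.0
```

Emit:
{"op": "arm_command", "data": {
  "increments": [0,0,-0.1,0,0,0,1,0,0,-0.3,0,0,0,1,0,0,-0.6,0,0,0,1,0,0,-0.9,0,0,0,1,0,0,-1,0,0,0,1,0,-0.6,-1,0,0,0,1,0,-1,-1,0,0,0,1,0,-1,-1,0,0,0,1]
}}

```text
time: 15.0
tcp_pos: [0.4551, -0.1737, 0.2617]
eef_rot: [-2.365, -2.062, 0.002]
wrist_force: [0.1, -0.4, 0.3]
gripper_width: 0.0855
grip_force: 0.0
```

```bash
python3 - <<'E'
from h import *
rem(.578,-.1916,.143,-7.8)
p,W=cloud("scene")
cv2.imwrite("pics/c5.png",cv2.resize(p[120:330,20:340],None,fx=2.4,fy=2.4,interpolation=2)[...,::-1])
_,T=cloud("top")
a=np.radians(82.2);y=np.array([np.cos(a),np.sin(a)]);x=np.array([y[1],-y[0]])
for n,P in(("scene",W),("top",T)):
    P=P.reshape(-1,3);q=P[:,:2]-[.578,-.1916]
    for lo,hi in((.03,.073),(-.02,.02),(-.073,-.03)):
        k=(np.abs(q@x)<.014)&(q@y>lo)&(q@y<hi)&(P[:,2]>.165)&(P[:,2]<.2);print(n,lo,k.sum(),np.median(P[k,2]) if k.sum() else 0)
    k=(np.abs(q@x)<.04)&(q@y>-.075)&(q@y<.072)&(P[:,2]>.174)&(P[:,2]<.188);print(rect(P[k]))
    C=P[(P[:,2]>.144)&(P[:,2]<.155)&(P[:,0]<.56)&(P[:,0]>.4)&(P[:,1]>0)&(P[:,1]<.2)];print("cover",rect(C))
E
```

```text
t 15.0 tcp [ 0.4551 -0.1737  0.2617] yaw -7.81 q [-0.59  0.13  1.62 -0.    1.39 -0.46] F [ 0.1 -0.4  0.3] w 0.0855 gf 0.0
shift [-0.01   1.039  0.985] turn [-0.0012 -0.0005 -0.0001]
scene 0.03 250 0.18048054198376362
scene -0.02 210 0.18005952085146137
scene -0.073 216 0.17965002922883644
(array([ 578.5, -193. ]), array([146.6,  38.3]), 82.16)
cover (array([483.6, 106.2]), array([ 39.3, 152.8]), 60.44)
top 0.03 388 0.18115719645084857
top -0.02 362 0.18058154945699328
top -0.073 384 0.18015125232546347
(array([ 576.8, -192.9]), array([146.8,  37. ]), 82.04)
cover (array([483.1, 105.9]), array([ 36. , 149.9]), 59.75)
```

View pics/c5.png

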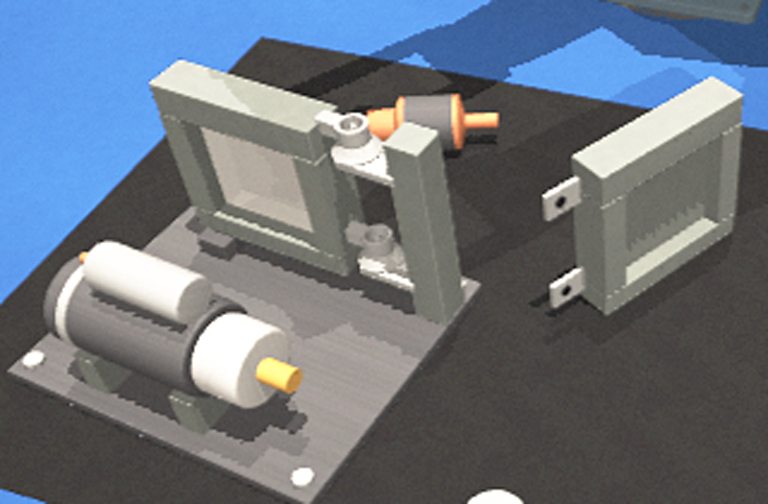

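The picture shows the door hung and closed: sockets on both brackets at crop (352,130) and (377,240), free end over the sill at (215,243). The gripper is clear and the cover is unmoved.

```bash
python3 -c "
from h import *
print(ticket.sign_off())"
```

```text
the job is handed in; nothing more can be done
None
```

The guard door is hung on both pintles and closed: its top measures about 180 mm (home is 180), it is square to the stand, its free end is on the sill block, the gripper is clear, the blank cover hasn't moved, and the job was handed in at about 15 s.

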